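# Snap a tip refill into the empty tip box and keep it pressed home

### The job

Lift the new tip refill out of its clear shipping tray by the fin on its cover, lower it into the empty grey tip box and press it straight down until both side clips snap over its deck and it sits level and fully home on the ledge. Then keep hold of the fin and keep pressing down steadily with about 10 N, so that I can release the cover by hand: finish still holding and pressing, not letting go. Leave the other things on the bench where they are.

Things in the scene. Friction and masses are not known exactly. Their poses are not given: they have to be found in the camera images.
- refill: tip refill, 130 g: white deck 80 x 116 mm (x by y), 4 mm thick but only 2 mm along the outer 4.5 mm of the short ends; 96 tips hang 36 mm below it (field 68 x 104 mm); on it a closed clear cover 76 x 104 x 16 mm with a white upright fin, the grip. Origin: centre of the deck's underside, z up; cover top at z = 20 mm. It fits the box either way round (half turn)
- grip_top (a point): centre of the top of the refill's fin, 46 mm above the underside of the deck. The fin is 44 mm long (along the refill's x), 12 mm thick (along y) and 26 mm high, in the middle of the cover: close the fingers along the refill's y
- ship_tray: clear plastic open shipping tray, 82 x 118 mm, 50 mm tall, on a foot flange of 94 x 130 mm; fixed to the bench. The refill stands loosely in it, deck on the tray's rim, its long side along the tray's. Origin: centre of the underside, y the long way
- tip_box: empty grey tip box, 90 x 127 mm at the rim, 58 mm tall, open at the top, fixed to the bench. Origin: centre of the underside, y the long way. The opening for the deck is 82.6 x 118.6 mm, flared outward by 3 mm over its top 6 mm. Inside, a ledge along both long sides carries the seated deck; a springy clip stands in the middle of each short side
- box_ledge: the ledge inside the tip box, one with it: a 4.8 mm wide grey strip along each long side, 100 mm long, top 44 mm above the box's underside, that carries the seated deck's underside. Origin: the same as the box's
- box_seat (a point): centre of the box's opening at the height of the ledge top (44 mm above the box's underside): the refill's origin comes here when it is home. On the way down the clips resist from some 12 mm above this height, rising to 8 to 12 N about 4 mm above it; then they snap and the push drops suddenly to nothing, until the deck meets the ledge and the push rises steeply
- clip_left (a joint): bend of the clip at the box's +y end, rad; 0 at rest and again when snapped over the deck, about 0.09 while the deck passes. Its ramp slopes from the wall, 57 mm above the box's underside, to a lip 4 mm inside the wall at 47 mm, just above the thin end of a seated deck; it then holds the deck against pulling
- clip_right (a joint): the same for the clip at the box's -y end
- full_box: bystander: closed pipette tip box with a clear lid, full, 70 x 118 x 87 mm, loose; origin at the centre of the underside
- wash_bottle: bystander: small round screw-cap bottle, 50 mm across, 105 mm tall, loose; origin at the centre of the underside
- bench_timer: bystander: flat white bench timer, 62 x 66 x 20 mm, loose; origin at the centre of the underside

How it is judged:
By the outcome, as a careful person would: the job done as asked, in the order asked, and still so for the second after the job is handed in, while the arm keeps its last pose, push and grip.
It also fails if it takes over 53 s, if anything falls off the work surface, if the arm or the gripper's body presses on something with over 40 N, if the wrist force passes 120 N, or if a joint passes its speed limit or range.

### The arm

A 7-joint arm with a two-finger parallel gripper is mounted at the origin on a cart in front of the work surface, level with it; the furniture and walls round the work are solid. World frame = base frame: x ahead of the robot, y to its left, z up, the work surface at z = 0. Lengths are in m, angles in degrees, forces in N, time in s.
With the tool pointing down it reaches from about 0.425 to 0.875 m from the base axis. Payload 4.7 kg.
Tool frame: the origin (TCP) lies between the finger pads; the fingertips stand 8 mm ahead of it and the grasp point (between the pads) lies 11 mm behind it; z points along the fingers, y is the line along which they close (so a half turn about z gives the same grasp; the last joint's range is limited). The gripper opens to 87 mm and grips with 3 to 60 N. Pads are 19 mm wide; open, the fingers measure 117 mm over their backs; the gripper's body (75 mm by 190 mm) begins 51 mm behind the grasp point.
Start: joints at [77.24, 18.392, -4.016, 83.108, 1.295, 78.541, -3.26], TCP at [0.152, -0.632, 0.231] pointing down, gripper open.
Joint ranges: [-163.93, 163.93], [-17.29, 119.83], [-79.2, 71.16], [3.27, 140.29], [-89.18, 269.18], [5.43, 117.66], [-154.24, 154.24]. Speed limits (degrees/s): [147.25, 147.25, 180, 180, 180, 180, 180].

### API

Orientations are given as [roll, pitch, yaw] about the fixed x, y, z axes, in that order (R = Rz(yaw) Ry(pitch) Rx(roll)).
In Python, from cell import env, viewer gives the robot as it stands. The module is installed in compiled form; this text tells all that it offers.
- The arm moves only by the tool arm_command, never from a script. Its argument "series" is a list of rows, each a list of 2 entries, a list of its own where there are three numbers: the shift along the tool's x, y, z in mm, then the turn about the tool's z in rad. A call has exactly 5 rows; each row is the pose to reach, as a shift and turn from the pose commanded when the call began, along the tool's axes at that moment; what a row does not reach only later rows make up. A row lasts 1/10 s, in which the tool goes at most 50 mm and 8.59 degrees, less where a joint would pass 70% of its speed; a pose out of reach is approached as far as the arm can. A call with a gripper value outside its range is refused whole. "grip" is the gripper command: -1 is fully open, 1 is shut, values between are in proportion, set as the call begins (left out, the last holds). The fingers move at their own pace and stop on an object; "grip_force" is the grip in N (left out, the last holds). Time passes only in rows, so rows that repeat a pose let the fingers close, or fill a call up. It gives the time, the measured TCP pose, the force, the opening and the grip force at its end, in the units of the state.
- env.get_obs(): the state, without advancing time (a new reading comes with each control period).
- viewer.read_camera(name): name is "scene" or "top" or "wrist"; returns (picture, depth): 420x560x3 uint8, blue, green, red; 420x560 float32, m along the optical axis (not along the pixel's ray), 0 where there is no reading.
- viewer.calibration(name): a dict with "K" (3x3 intrinsics, pixels), "dist" ([k1, k2, p1, p2, k3] as OpenCV has them; the pictures are not rectified), "T" (4x4, takes a point from camera to world coordinates); the wrist camera has in their place "hand_eye" (4x4, takes a point from camera to tool coordinates, whose origin is the TCP and whose axes are the flange's). Camera axes: x right, y up, looking along -z (the intrinsics and any distortion apply to the point x, -y, -z); pixel columns grow to the right and rows downward; lengths in m; the calibration is good to about 2 mm. A picture is of the moment at which its call begins: read the wrist's pose just before it. calibration takes no time and is no camera call.
- env.sign_off(): hands the job in; it is judged then, once.
The state is a dict: "time_s": time; "qpos": joint angles; "joint_velocities": joint speeds; "effort": joint torques, N m; "tool_pos": TCP position; "tool_rot": TCP orientation; "force": force on the tool from outside, world axes, zero at the start; "wrist_torque": the same for the moment, N m; "grip_width": finger opening in m; "grasp_force": force on a finger pad.
Only numpy, scipy, OpenCV 4.12 (cv2) and the standard library are available. Lean on these libraries where they do the work, as an engineer would, in place of code of your own. Each camera call takes 0.05 s, during which the arm holds its last target. There are 200 camera calls.

## Working session

There is one attempt and no reset: what is moved stays moved. The work goes in short steps, Python scripts to look and compute and a tool call to move; the robot and the scene stay as the last step left them, time stands still between calls to the robot, and variables do not carry over. Pictures are saved under pics/ and viewed, at most 10 in all, crops included, and the job is handed in when it is done.

Besides the shell and the picture viewer there is one more tool, called after ">>>" as name(argument=value, ...) on one line, values as JSON. arm_command: Moves the arm, as the interface text tells. Its arguments: {"type":"object","properties":{"series":{"type":"array"},"grip":{"type":"number"},"grip_force":{"type":"number"}},"required":["series"]}

```bash
mkdir -p pics
cat > h.py <<'E'
import numpy as np, cv2
from scipy.spatial.transform import Rotation as R
from cell import env, viewer
F=np.diag([1,-1,-1,1.])
def cam(name):
    c=viewer.calibration(name); o=env.get_obs()
    if 'T' in c: T=np.array(c['T'])
    else:
        W=np.eye(4); W[:3,:3]=R.from_euler('xyz',o['tool_rot'],degrees=True).as_matrix(); W[:3,3]=o['tool_pos']; T=W@np.array(c['hand_eye'])
    im,d=viewer.read_camera(name)
    return im,d,np.array(c['K']),np.array(c['dist']),T
def rays(px,K,D,T):
    u=cv2.undistortPoints(np.array(px,float).reshape(-1,1,2),K,D)[:,0]
    v=np.c_[u[:,0],-u[:,1],-np.ones(len(u))]
    return T[:3,3],v@T[:3,:3].T
def plane(px,z,K,D,T):
    o,v=rays(px,K,D,T); return o+v*((z-o[2])/v[:,2])[:,None]
def cloud(d,K,D,T):
    h,w=d.shape; g=np.stack(np.meshgrid(np.arange(w),np.arange(h)),-1).reshape(-1,2)
    o,v=rays(g,K,D,T); return (o+v*d.reshape(-1,1)).reshape(h,w,3)
E
python3 - <<'E'
from h import *
print(env.get_obs())
for n in ['scene','top']:
    im,d,K,D,T=cam(n); cv2.imwrite(f'pics/{n}.png',im); np.savez(f'{n}.npz',im=im,d=d,K=K,D=D,T=T); print(n,K[0,0],D,T.round(3).tolist(),(d>0).mean())
E
```

```text
{'time_s': 0.0, 'qpos': array([77.24006866, 18.44109472, -4.01539791, 83.17306078,  1.29522854,
       78.53882264, -3.26140464]), 'joint_velocities': array([ 0.03577116, -0.02784743,  0.04109638,  0.0617562 , -0.06618897,
        0.00103851, -0.00770809]), 'effort': array([ 2.34663767e-04, -4.91280055e+01, -4.03398843e-01, -3.12523627e+01,
       -6.38661487e-02,  4.38180612e-02,  1.80907282e-04]), 'tool_pos': array([ 0.15231642, -0.6313743 ,  0.22945452]), 'tool_rot': array([-1.79892272e+02,  5.79488894e-03,  1.35681600e+01]), 'force': array([ 0.14524238, -0.05263357, -0.47958561]), 'wrist_torque': array([-0.02625052, -0.01401125, -0.02025874]), 'grasp_force': 0.0, 'grip_width': 0.0871377636453846}
scene 408.82804496096117 [-0.00173187  0.          0.          0.          0.        ] [[-0.875, 0.296, -0.384, 0.131], [-0.485, -0.552, 0.678, 0.622], [-0.012, 0.779, 0.627, 0.76], [0.0, 0.0, 0.0, 1.0]] 0.9961011904761905
top 458.3838630752719 [-0.01535318  0.          0.          0.          0.        ] [[0.022, 0.984, -0.175, 0.327], [-1.0, 0.024, 0.011, -0.088], [0.015, 0.175, 0.985, 1.303], [0.0, 0.0, 0.0, 1.0]] 0.9960926870748299
```

```bash
sleep 4; ls pics
```

```text
scene.png
top.png
```

View pics/top.png

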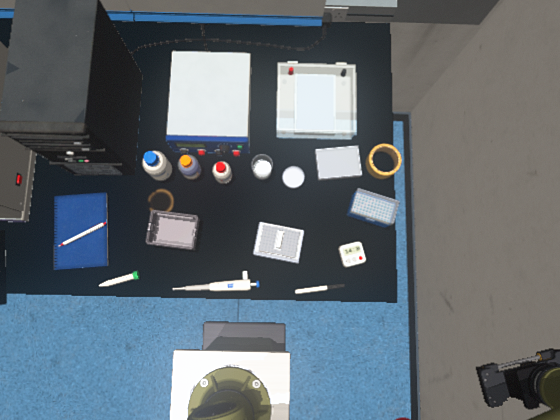

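View pics/scene.png

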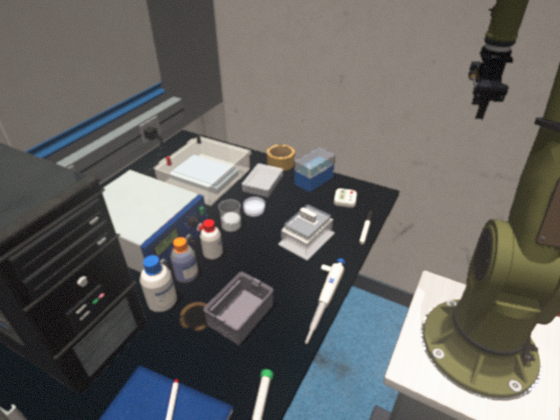

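The top view shows the refill in its tray at about (279,241), with the fin upright in the image at (280,241). The grey tip box is at (173,229) and the timer at (351,254). Next I measure all of these.

Run:
```python
from h import *
for n,(rf,rb) in {'top':((245,210,315,275),(135,195,210,260)),'scene':((270,195,345,265),(195,265,285,345))}.items():
    a=np.load(n+'.npz'); im,d,K,D,T=[a[k] for k in('im','d','K','D','T')]
    P=cloud(d,K,D,T)
    def rep(lbl,m,z):
        m=m.astype(np.uint8); nc,l,s,_=cv2.connectedComponentsWithStats(m)
        i=1+np.argmax(s[1:,4]); c=max(cv2.findContours((l==i).astype(np.uint8),cv2.RETR_EXTERNAL,cv2.CHAIN_APPROX_NONE)[0],key=cv2.contourArea)
        W=plane(c[:,0],z,K,D,T); r=cv2.minAreaRect((W[:,:2]*1000).astype(np.float32)); print(n,lbl,s[i].tolist(),r, 'medz',np.median(P[l==i][:,2]).round(4))
    M=lambda b:np.pad(np.ones((b[3]-b[1],b[2]-b[0]),bool),((b[1],420-b[3]),(b[0],560-b[2])))
    z=P[...,2]
    print(n,'z hist refill',np.histogram(z[M(rf)],np.arange(-.01,.11,.01))[0],'box',np.histogram(z[M(rb)],np.arange(-.01,.11,.01))[0])
    rep('fin',M(rf)&(z>.085),.096); rep('deck+',M(rf)&(z>.042)&(z<.12),.054)
    rep('cover',M(rf)&(z>.062),.07)
    rep('boxrim',M(rb)&(z>.045),.058)
    rep('boxall',M(rb)&(z>.02),.058)
```

```text
top z hist refill [1495 1703   11   22   10   59  150  472  530    3   74] box [1565 2646   60   57   36  162  298   30    0    0    0]
top fin [276, 231, 7, 17, 78] ((450.1925964355469, -121.20002746582031), (11.924653053283691, 43.65785217285156), 79.8824691772461) medz 0.0955
top deck+ [256, 222, 47, 37, 1288] ((450.6386413574219, -122.28568267822266), (117.52717590332031, 82.31410217285156), 80.29165649414062) medz 0.0698
top cover [258, 223, 43, 35, 1087] ((449.6432800292969, -121.38333892822266), (103.38849639892578, 76.9950942993164), 80.11045837402344) medz 0.0705
top boxrim [146, 210, 52, 39, 403] ((474.5342712402344, 171.52755737304688), (129.5032501220703, 93.23937225341797), 84.26619720458984) medz 0.0552
top boxall [146, 210, 53, 39, 586] ((474.18450927734375, 169.7230224609375), (133.2252655029297, 93.4809341430664), 84.20845794677734) medz 0.0522
scene z hist refill [1504 1927  236  169  150  145  210  401  352   47   77] box [1923 3300  349  350  299  460  481   13    0    0    0]
scene fin [300, 208, 16, 12, 102] ((449.0605163574219, -114.2711181640625), (21.70254898071289, 51.98234558105469), 76.19640350341797) medz 0.0939
scene deck+ [281, 205, 52, 41, 1206] ((454.11669921875, -120.30889129638672), (137.8804473876953, 96.21748352050781), 81.36975860595703) medz 0.0692
scene cover [283, 205, 48, 34, 863] ((451.9070129394531, -116.01535034179688), (110.77967834472656, 82.33353424072266), 80.08830261230469) medz 0.0703
scene boxrim [203, 272, 70, 61, 709] ((474.00567626953125, 175.02761840820312), (134.1175537109375, 95.86483764648438), 84.32044219970703) medz 0.0535
scene boxall [203, 272, 70, 68, 1592] ((468.43121337890625, 180.78997802734375), (144.48863220214844, 107.9899673461914), 84.3674087524414) medz 0.0436
```

>>> arm_command(series=[[[33,-35,0],0],[[66,-70,0],0],[[99,-105,0],0],[[132,-140,0],0],[[165,-175,0],0]], grip=-1)

```text
time_s: 0.6
tool_pos: [0.2724, -0.421, 0.2301]
tool_rot: [-180.0, 0.0, 13.6]
force: [0.3, 0.4, 0.2]
grip_width: 0.0865
grasp_force: 0.0
```

>>> arm_command(series=[[[33,-35,0],0],[[66,-70,0],0],[[99,-105,0],0],[[132,-140,0],0],[[165,-175,0],0]])

```text
time_s: 1.1
tool_pos: [0.3915, -0.2123, 0.2304]
tool_rot: [180.0, 0.0, 13.6]
force: [0.7, -0.3, 0.6]
grip_width: 0.0872
grasp_force: 0.0
```

>>> arm_command(series=[[[25,-25,0],0.08],[[50,-50,0],0.16],[[80,-77,0],0.25],[[80,-77,0],0.33],[[80,-77,0],0.412]])

```text
time_s: 1.6
tool_pos: [0.4512, -0.119, 0.2302]
tool_rot: [-180.0, 0.0, -10.0]
force: [-0.8, -0.3, -0.1]
grip_width: 0.0867
grasp_force: 0.0
```

Run:
```python
from h import *
im,d,K,D,T=cam('wrist'); cv2.imwrite('pics/w1.png',im); np.savez('w1.npz',im=im,d=d,K=K,D=D,T=T)
print(T.round(3).tolist(),K[0,0],D)
P=cloud(d,K,D,T); z=P[...,2]
o=env.get_obs();print(o['tool_pos'],o['tool_rot'],o['qpos'])
for lbl,m,h in (('fin',(z>.085)&(z<.11),.096),('cover',(z>.062)&(z<.11),.07),('deck',(z>.045)&(z<.11),.054)):
    m=m.astype(np.uint8); nc,l,s,_=cv2.connectedComponentsWithStats(m)
    i=1+np.argmax(s[1:,4]); c=max(cv2.findContours((l==i).astype(np.uint8),cv2.RETR_EXTERNAL,cv2.CHAIN_APPROX_NONE)[0],key=cv2.contourArea)
    W=plane(c[:,0],h,K,D,T); print(lbl,s[i].tolist(),cv2.minAreaRect((W[:,:2]*1000).astype(np.float32)),np.median(z[l==i]))
```

```text
[[-0.174, 0.942, 0.288, 0.53], [-0.985, -0.166, -0.051, -0.132], [-0.0, -0.293, 0.956, 0.385], [0.0, 0.0, 0.0, 1.0]] 297.34715917608236 [-0.0228833  0.         0.         0.         0.       ]
[ 0.45082959 -0.11982087  0.23015204] [ 1.79997393e+02  4.49920643e-02 -1.02985638e+01] [ 49.41731504  -3.2688468  -36.06904641 106.87284804  -1.9791489
  75.82331242 -86.41950199]
fin [465, 8, 95, 92, 6721] ((551.35888671875, -359.91278076171875), (91.95040130615234, 64.01886749267578), 73.6093521118164) 0.08722215420109658
cover [452, 8, 108, 97, 8216] ((551.927001953125, -374.33819580078125), (114.79657745361328, 75.76981353759766), 73.60938262939453) 0.08700259739595706
deck [444, 8, 116, 97, 9215] ((552.6073608398438, -381.76190185546875), (129.8060302734375, 83.18678283691406), 73.6093521118164) 0.08683822275125197
```

View pics/w1.png

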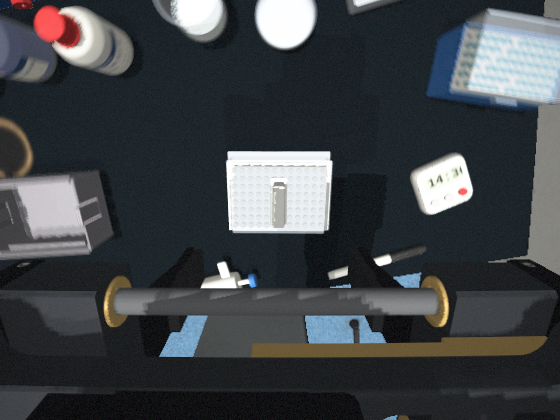

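The wrist view shows the refill at (279,192) with the fin at (280,205). It is aligned with the tool. I'll restrict the measurement to that region.

```bash
cat >> h.py <<'E'
def rect(P,roi,lo,hi,h,K,D,T,lbl=''):
    z=P[...,2]; m=np.zeros(z.shape,np.uint8); x0,y0,x1,y1=roi; m[y0:y1,x0:x1]=((z>lo)&(z<hi))[y0:y1,x0:x1]
    nc,l,s,_=cv2.connectedComponentsWithStats(m); i=1+np.argmax(s[1:,4])
    c=max(cv2.findContours((l==i).astype(np.uint8),cv2.RETR_EXTERNAL,cv2.CHAIN_APPROX_NONE)[0],key=cv2.contourArea)
    W=plane(c[:,0],h,K,D,T); print(lbl,s[i].tolist(),cv2.minAreaRect((W[:,:2]*1000).astype(np.float32)),np.percentile(z[l==i],[5,50,95]).round(4))
E
python3 - <<'E'
from h import *
a=np.load('w1.npz'); im,d,K,D,T=[a[k] for k in('im','d','K','D','T')]
P=cloud(d,K,D,T); r=(215,140,345,245)
rect(P,r,.0925,.11,.096,K,D,T,'fintop');rect(P,r,.064,.11,.07,K,D,T,'cover');rect(P,r,.045,.11,.054,K,D,T,'deck')
E
```

```text
fintop [272, 185, 12, 43, 483] ((451.3544921875, -119.75370025634766), (11.064512252807617, 43.90184020996094), 80.40643310546875) [0.0947 0.0962 0.0975]
cover [229, 165, 98, 69, 6367] ((451.61346435546875, -120.24968719482422), (103.88194274902344, 76.05107879638672), 80.68730926513672) [0.0692 0.0705 0.096 ]
deck [226, 159, 106, 75, 7437] ((450.3959655761719, -120.77705383300781), (117.40675354003906, 85.88960266113281), 80.62371826171875) [0.0517 0.0704 0.0956]
```

>>> arm_command(series=[[[0,0,35],-0.004],[[0,0,70],-0.008],[[0,0,105],-0.008],[[0,0,130],-0.008],[[0,0,143],-0.008]])

```text
time_s: 2.15
tool_pos: [0.4489, -0.1203, 0.0851]
tool_rot: [-180.0, 0.2, -9.5]
force: [-1.2, 0.0, -0.7]
grip_width: 0.0872
grasp_force: 0.0
```

>>> arm_command(series=[[[0,0,2],0],[[0,0,4],0],[[0,0,5],0],[[0,0,5],0],[[0,0,5],0]])

```text
time_s: 2.65
tool_pos: [0.4514, -0.1208, 0.0833]
tool_rot: [180.0, -0.1, -9.6]
force: [-0.1, 0.6, -0.0]
grip_width: 0.087
grasp_force: 0.0
```

>>> arm_command(series=[[[0,0,0],0],[[0,0,0],0],[[0,0,0],0],[[0,0,0],0],[[0,0,0],0]], grip=1, grip_force=40)

```text
time_s: 3.15
tool_pos: [0.4509, -0.1206, 0.0826]
tool_rot: [180.0, -0.0, -9.6]
force: [-0.0, -0.5, 0.5]
grip_width: 0.0549
grasp_force: 0.0
```

>>> arm_command(series=[[[0,0,0],0],[[0,0,0],0],[[0,0,0],0],[[0,0,0],0],[[0,0,0],0]])

```text
time_s: 3.65
tool_pos: [0.4509, -0.1206, 0.0826]
tool_rot: [180.0, -0.0, -9.6]
force: [-0.5, 0.3, -0.7]
grip_width: 0.0147
grasp_force: 0.0
```

>>> arm_command(series=[[[0,0,0],0],[[0,0,0],0],[[0,0,0],0],[[0,0,0],0],[[0,0,0],0]])

```text
time_s: 4.15
tool_pos: [0.4508, -0.1207, 0.0825]
tool_rot: [180.0, -0.0, -9.6]
force: [-0.4, -0.3, 0.2]
grip_width: 0.0116
grasp_force: 40.0
```

>>> arm_command(series=[[[0,0,-5],0],[[0,0,-10],0],[[0,0,-15],0],[[0,0,-20],0],[[0,0,-25],0]])

```text
time_s: 4.65
tool_pos: [0.451, -0.1206, 0.1081]
tool_rot: [180.0, -0.0, -9.6]
force: [0.3, 0.2, -1.2]
grip_width: 0.0119
grasp_force: 40.0
```

>>> arm_command(series=[[[0,0,-15],0],[[0,0,-30],0],[[0,0,-45],0],[[0,0,-60],0],[[0,0,-73],0]])

```text
time_s: 5.15
tool_pos: [0.451, -0.1206, 0.1817]
tool_rot: [180.0, -0.0, -9.6]
force: [1.0, -0.2, -1.7]
grip_width: 0.0118
grasp_force: 40.0
```

>>> arm_command(series=[[[-3,-30,-12],-0.014],[[-6,-60,-24],-0.028],[[-9,-90,-36],-0.042],[[-12,-120,-48],-0.056],[[-15,-150,-60],-0.066]])

```text
time_s: 5.65
tool_pos: [0.4608, 0.031, 0.2413]
tool_rot: [180.0, -0.0, -5.8]
force: [0.7, 0.1, -1.0]
grip_width: 0.0118
grasp_force: 40.0
```

>>> arm_command(series=[[[0,0,0],0],[[0,0,0],0],[[0,0,0],0],[[0,0,0],0],[[0,0,0],0]])

```text
time_s: 6.15
tool_pos: [0.4608, 0.0288, 0.2401]
tool_rot: [-180.0, 0.1, -5.9]
force: [0.3, -0.3, -1.3]
grip_width: 0.0118
grasp_force: 40.0
```

Run:
```python
from h import *
o=env.get_obs();print(o['tool_pos'],o['tool_rot'],o['qpos'])
im,d,K,D,T=cam('wrist'); cv2.imwrite('pics/w2.png',im); np.savez('w2.npz',im=im,d=d,K=K,D=D,T=T)
W=np.linalg.inv(T)@np.array([.4744,.171,.058,1]);q=cv2.projectPoints(np.array([[W[0],-W[1],-W[2]]]),np.zeros(3),np.zeros(3),K,D)[0];print(q)
P=cloud(d,K,D,T); print(P[::40,::40,2].round(3))
```

```text
[0.46077115 0.02880896 0.24010613] [-1.79999791e+02  5.16597561e-02 -5.90348709e+00] [ 41.66286204  -4.67531309 -45.51022201 106.31877747  -3.4298432
  77.03475754 -98.88201601]
[[[154.2786861  196.65872484]]]
[[ 0.135  0.11   0.001  0.114  0.085 -0.     0.105  0.001  0.001  0.029
  -0.     0.026 -0.     0.028]
 [ 0.057  0.104  0.081 -0.     0.074  0.     0.075 -0.    -0.001  0.002
   0.001  0.026  0.001  0.   ]
 [-0.     0.001  0.    -0.     0.001  0.001  0.001  0.001  0.001 -0.
   0.001  0.002  0.     0.   ]
 [ 0.    -0.     0.001  0.     0.001 -0.     0.     0.     0.     0.001
   0.001 -0.001 -0.001  0.001]
 [ 0.012  0.     0.     0.053  0.053  0.054  0.001  0.001  0.001  0.05
   0.004  0.051 -0.    -0.001]
 [ 0.011  0.     0.     0.395  0.004  0.227  0.225  0.227  0.226  0.226
   0.005  0.039  0.     0.009]
 [ 0.013  0.011 -0.     0.     0.001  0.228  0.227  0.248  0.228  0.228
   0.     0.    -0.     0.001]
 [ 0.318  0.307  0.     0.014  0.319  0.319  0.317  0.254  0.319  0.319
   0.318  0.    -0.692  0.31 ]
 [ 0.324  0.312 -0.85  -0.852  0.327  0.326  0.323 -0.188  0.327  0.326
   0.326 -0.852 -0.477  0.314]
 [ 0.34   0.336  0.337  0.337  0.337  0.337  0.336  0.336  0.336  0.336
   0.336  0.337  0.336  0.336]
 [ 0.345  0.345  0.348  0.347  0.346  0.349  0.347  0.348  0.348  0.345
   0.345  0.345  0.345  0.344]]
```

View pics/w2.png

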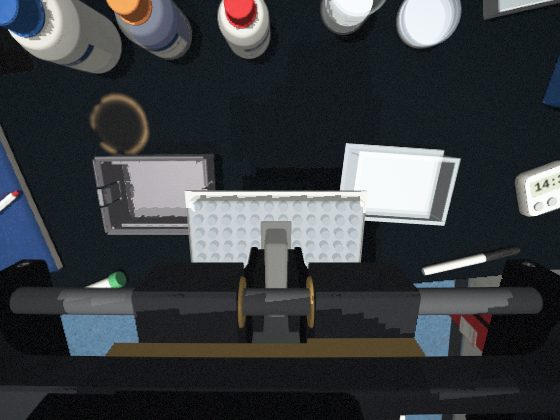

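The wrist view shows the box at (95-214, 155-235). The held refill at (190-365, 190-265) hides one of its corners, so I'll step 45 mm to the right to clear it.

>>> arm_command(series=[[[0,15,0],0],[[0,30,0],0],[[0,45,0],0],[[0,45,0],0],[[0,45,0],0]])

```text
time_s: 6.7
tool_pos: [0.4565, -0.0148, 0.2404]
tool_rot: [-180.0, 0.0, -5.8]
force: [0.4, 0.2, -1.0]
grip_width: 0.0115
grasp_force: 40.0
```

Run:
```python
from h import *
o=env.get_obs();print(o['tool_pos'],o['tool_rot'])
im,d,K,D,T=cam('wrist'); np.savez('w3.npz',im=im,d=d,K=K,D=D,T=T)
P=cloud(d,K,D,T)
r=(30,130,200,250)
rect(P,r,.05,.08,.058,K,D,T,'rim');rect(P,r,.04,.08,.058,K,D,T,'rim40');rect(P,r,.02,.08,.058,K,D,T,'rim20')
r=(170,170,400,262)
rect(P,r,.19,.235,.2267,K,D,T,'cover')
m=((P[...,2]>.19)&(P[...,2]<.26)&(np.arange(560)>150)&(np.arange(560)<420))
# front edge of held deck: lowest row index per column
C=[];
for c in range(190,370,6):
    rr=np.where(m[150:262,c])[0]
    if len(rr): C.append((c,150+rr[0]-.5))
print(C[:3],C[-3:])
W=plane(C,o['tool_pos'][2]-.0286,K,D,T); print('edge',W[:,:2].round(4)[::4].tolist())
cv2.imwrite('pics/w3.png',cv2.resize(im[130:270,20:410],None,fx=2,fy=2))
```

```text
[ 0.45646651 -0.01476747  0.24043317] [-1.79964930e+02  1.15439546e-02 -5.84793089e+00]
rim [55, 157, 120, 78, 1752] ((474.21405029296875, 171.92901611328125), (130.33517456054688, 92.67758178710938), 84.28301239013672) [0.0511 0.0561 0.0589]
rim40 [55, 157, 123, 78, 2878] ((474.044921875, 170.2395477294922), (133.73098754882812, 92.67758178710938), 84.28301239013672) [0.0428 0.0532 0.0585]
rim20 [55, 155, 128, 80, 4388] ((474.820068359375, 167.43606567382812), (140.05120849609375, 94.77867126464844), 84.28301239013672) [0.0233 0.0468 0.0585]
cover [185, 190, 182, 72, 11585] ((477.5386047363281, -15.599258422851562), (105.93878173828125, 45.1300163269043), 84.1803970336914) [0.2114 0.2281 0.2295]
[(190, np.float64(189.5)), (196, np.float64(189.5)), (202, np.float64(189.5))] [(352, np.float64(189.5)), (358, np.float64(189.5)), (364, np.float64(189.5))]
edge [[0.5025, 0.0359], [0.501, 0.0209], [0.4994, 0.0058], [0.4979, -0.0092], [0.4964, -0.0242], [0.4942, -0.0391], [0.4933, -0.0542], [0.4918, -0.0692]]
```

View pics/w3.png

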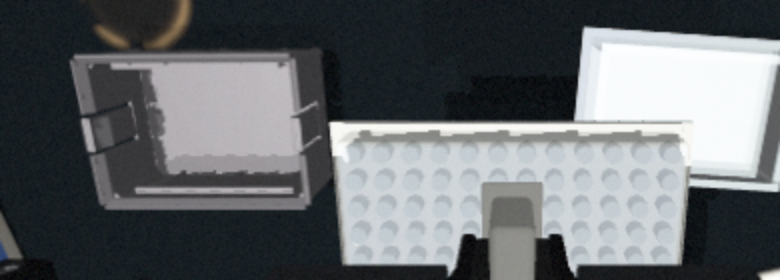

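Run:
```python
from h import *
a=np.load('w3.npz'); im,d,K,D,T=[a[k] for k in('im','d','K','D','T')]
P=cloud(d,K,D,T); r=(30,130,185,250)
for lo in (.0535,.055,.056): rect(P,r,lo,.08,.058,K,D,T,lo)
ang=np.radians(-5.8); X=np.array([np.cos(ang),np.sin(ang)]); Y=np.array([-X[1],X[0]]) # box axes in world
z=P[...,2]; m=np.zeros(z.shape,bool); m[130:250,30:182]=((z>.0545)&(z<.065))[130:250,30:182]
W=plane(np.argwhere(m)[:,::-1],.058,K,D,T)[:,:2]; s=W@X,W@Y
for v in s: print('box ext',np.percentile(v,[0,.5,1,99,99.5,100]).round(4))
g=cv2.cvtColor(im,cv2.COLOR_BGR2GRAY).astype(int)
print('cols row195 L',g[195,178:196],'R',g[195,356:376]); print('col 280 rows',g[182:200,280],'col 220',g[182:200,220])
for col in (90,110,130,150): print('box col',col,g[150:166,col],g[224:242,col])
for row in (170,185,215): print('row',row,g[row,50:80],g[row,160:182])
```

```text
0.0535 [66, 207, 109, 28, 699] ((445.0855712890625, 175.54376220703125), (128.59152221679688, 34.28325653076172), 84.14555358886719) [0.0539 0.0567 0.0587]
0.055 [66, 207, 109, 28, 544] ((445.0855712890625, 175.54376220703125), (128.59152221679688, 34.28325653076172), 84.14555358886719) [0.0553 0.0572 0.0588]
0.056 [66, 207, 109, 28, 430] ((445.0855712890625, 175.54376220703125), (128.59152221679688, 34.28325653076172), 84.14555358886719) [0.0562 0.0575 0.0589]
box ext [0.408  0.408  0.408  0.5007 0.5007 0.5007]
box ext [0.1542 0.1546 0.155  0.284  0.2842 0.2846]
cols row195 L [ 55  69  64  59  60  47  34 225 248 248 248 248 248 248 248 248 248 240] R [242 247 247 247 247 236 247 247 246 247 247 250 251 250 251 250 250 251
 251 251]
col 280 rows [ 20  19  13  22  13  13  18  19  66 151 248 249 249 236 216 174 136 138] col 220 [ 26  30  23  30  32  30  32  31  85 144 248 249 248 236 219 140 138 138]
box col 90 [ 34  26  22  28  32  51  75 121 141 117 107 146 174 172 133  80] [175 147 141  62  64 110 121 119 120 123 108  24  25  19  26  29  25  30]
box col 110 [ 22  27  30  25  36  55 
[... 384 characters left out ...]
7 113  30  28  30  31  29  29  29]
row 170 [ 28  19  22  30  31  26  38 126 108 105 107 106 104 107  96  58  55  57
  53  54  54  55  56  52  51  52  56  55  58  57] [190 187 189 189 188 163 131 142 117  63  59  57  60  56  56  57  58  61
  59  58  61  40]
row 185 [ 31  33  22  21  32  23  25  22  31  37 102 118 105 106 106 106 105  93
  58  44  39  38  21  37  36  45  47  55  55  58] [186 185 187 188 187 188 176 142 138 149 163 156 107  77  61  56  56  57
  62  58  55  62]
row 215 [ 28  32  31  26  27  29  31  29  24  29  31  24  29  27  25  28  90 125
 106 107 109 106 109  96  67  56  54  52  57  57] [154 157 154 155 157 152 154 152 132 102 111 132 146 103  60  58  54  61
  53  56  59  59]
```

Run:
```python
from h import *
a=np.load('w3.npz'); K,D,T=[a[k] for k in('K','D','T')]
ang=np.radians(-5.8); X=np.array([np.cos(ang),np.sin(ang)]); Y=np.array([-X[1],X[0]])
f=lambda px,z:plane(px,z,K,D,T)[:,:2]
def p(l,px,z,ax): print(l,(f(px,z)@ax*1000).round(1))
p('+x',[(90,156.2),(110,156),(130,155.8),(150,155.8)],.058,X); p('-x',[(90,234.5),(110,234.5),(130,234.5),(150,234.5)],.058,X)
p('+y',[(56.5,170),(59.6,185),(65.7,215)],.058,Y); p('-y',[(168.6,170),(172.6,185),(173.4,215)],.058,Y)
z=.2404-.0286
print('tool',np.array([.4565,-.0148])@X,np.array([.4565,-.0148])@Y)
p('deck +x',[(220,190.3),(280,190.4)],z,X); p('deck ends L',[(184.6,195)],z,Y)
im=a['im']; g=cv2.cvtColor(im,cv2.COLOR_BGR2GRAY).astype(int)
h=cv2.cvtColor(im,cv2.COLOR_BGR2HSV); print(h[195,356:376,1],im[192,356:376,0]); print(a['d'][195,356:376].round(3))
```

```text
+x [501.8 501.8 502.  501.8]
-x [407.4 407.4 407.5 407.5]
+y [284.4 284.4 284.7]
-y [154.5 151.6 154.3]
tool 0.4556586767786494 0.03140796517334894
deck +x [495.8 495.7]
deck ends L [90.3]
[5 4 3 3 3 5 3 3 3 4 2 4 3 3 3 4 3 3 3 3] [242 242 242 242 242 243 243 243 243 243 244 251 252 252 252 252 252 252
 252 252]
[0.187 0.187 0.188 0.188 0.187 0.19  0.189 0.189 0.189 0.189 0.19  0.4
 0.399 0.399 0.399 0.399 0.399 0.398 0.4   0.398]
```

>>> arm_command(series=[[[0,-40,0],0],[[0,-80,0],0],[[0,-120,0],0],[[-1,-155,0],0],[[-1,-187.5,0],0]])

```text
time_s: 7.25
tool_pos: [0.4739, 0.1747, 0.2409]
tool_rot: [-180.0, -0.0, -5.7]
force: [0.0, -0.0, -2.1]
grip_width: 0.0117
grasp_force: 40.0
```

>>> arm_command(series=[[[0,0,20],0],[[0,0,40],0],[[0,0,60],0],[[0,0,80],0],[[0,0,100],0]])

```text
time_s: 7.75
tool_pos: [0.4741, 0.1729, 0.1399]
tool_rot: [-180.0, -0.0, -5.7]
force: [-0.3, 0.2, -1.1]
grip_width: 0.0119
grasp_force: 40.0
```

>>> arm_command(series=[[[0,0,0],0],[[0,0,0],0],[[0,0,0],0],[[0,0,0],0],[[0,0,0],0]])

```text
time_s: 8.25
tool_pos: [0.475, 0.1718, 0.1413]
tool_rot: [-180.0, -0.1, -5.8]
force: [-0.8, 1.1, -1.1]
grip_width: 0.0115
grasp_force: 40.0
```

Run:
```python
from h import *
o=env.get_obs();print(o['tool_pos'],o['tool_rot'],o['force'],o['qpos'])
ang=np.radians(-5.8); X=np.array([np.cos(ang),np.sin(ang)]); Y=np.array([-X[1],X[0]])
t=np.array(o['tool_pos'][:2]);print('tool xy box-axes',t@X,t@Y)
S=[]
for n in('wrist','scene'):
    im,d,K,D,T=cam(n); np.savez(n+'4.npz',im=im,d=d,K=K,D=D,T=T)
    S.append(im[150:270,120:440] if n=='wrist' else im[200:350,170:370])
a=cv2.resize(S[0],(760,285)); b=cv2.resize(S[1],(400,300)); c=np.zeros((590,760,3),np.uint8); c[:285]=a; c[290:590,:400]=b
cv2.imwrite('pics/m4.png',c)
```

```text
[0.47495343 0.17182211 0.14133566] [-1.79995025e+02 -8.57819136e-02 -5.80327899e+00] [-0.77913439  1.11351517 -1.08705097] [  29.41560226    9.97876481  -56.16894757  108.42395361    9.09866749
   66.17455646 -125.84203215]
tool xy box-axes 0.45515829805990327 0.2189395393832863
```

View pics/m4.png

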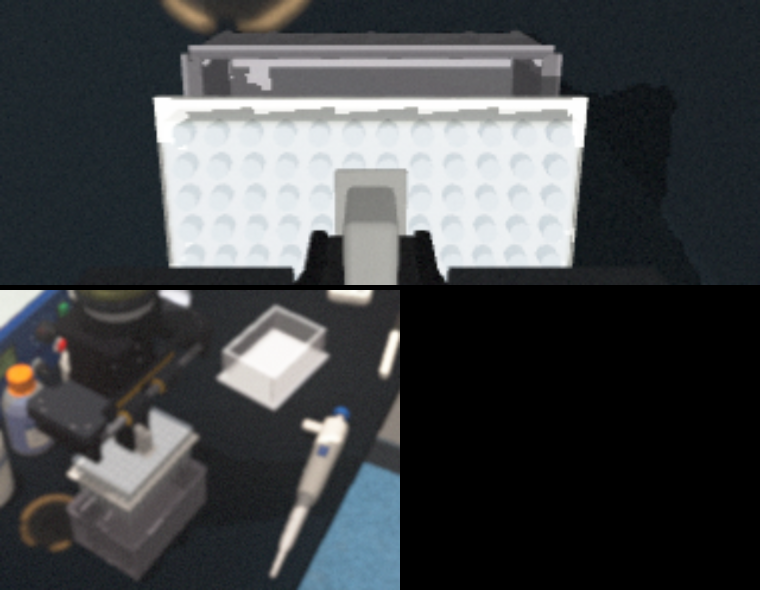

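Run:
```python
from h import *
a=np.load('wrist4.npz'); im,d,K,D,T=[a[k] for k in('im','d','K','D','T')]
g=cv2.cvtColor(im,cv2.COLOR_BGR2GRAY).astype(int)
for r in (170,171,173,180): print(r,g[r,190:208],g[r,345:364])
print('deck',g[193,180:190],g[193,362:372]); 
for c in (230,280,330): print(c,g[160:180,c],g[186:196,c])
ang=np.radians(-5.8); X=np.array([np.cos(ang),np.sin(ang)]); Y=np.array([-X[1],X[0]])
P=cloud(d,K,D,T); m=(P[...,2]>.053)&(P[...,2]<.064); m[:160]=0;m[190:]=0; m[:,:180]=0; m[:,380:]=0
q=np.argwhere(m)[:,::-1]; W=plane(q,.058,K,D,T)[:,:2]; print(len(q),q.min(0),q.max(0),np.percentile(W@X,[0,1,50,99,100]).round(4),np.percentile(W@Y,[0,1,99,100]).round(4))
for r in range(166,190,2):
    cs=np.where(m[r])[0]
    if len(cs): print(r,cs[0],cs[-1],(plane([(cs[0]-.5,r),(cs[-1]+.5,r)],.058,K,D,T)[:,:2]@np.c_[X,Y]).round(4).tolist())
```

```text
170 [ 37  34  37  35  37  35  34  36  34 118 158 169 169 170 168 168 169 167] [168 169 169 168 167 170 167 169 100  34  36  36  32  33  35  33  32  31
  36]
171 [ 31  39  35  37  36  41  39  39  38  85 124 134 133 131 131 133 133 134] [132 133 133 133 134 135 134 134  56  35  35  32  39  35  31  29  30  35
  31]
173 [ 39  37  34  38  37  37 133 151 129  95 111 120 118 114 115 116 115 117] [117 114 114 119 115 123 131 132 127 128 151 120  24  32  35  33  27  31
  34]
180 [ 33  41  38  36  40  36  88 151 144 125 120 120 119 118 109  82  69  72] [ 77  76  78 132 132 132 132 132 131 144 156  65  33  30  33  34  38  30
  36]
deck [ 36  38  35  34  94 249 254 254 254 254] [254 254 254 254 254 101  16  22  22  25]
230 [122 107  88  68  70  75  79  76  75 164 167 132 116 116 112 195 197 199
 197 196] [184 180 107  99 121 180 254 254 254 252]
280 [ 25  33  35  36  78  78  77  74  71 166 169 130 118 116 135 194 199 198
 131 103] [101 103 101  99 113 184 254 254 255 254]
330 [ 32  29  32  20  75  78  79  72  72 162 169 132 116 114 136 189 193 193
 130 105] [107 103 101 100 121 183 254 254 254 253]
1050 [196 169] [356 189] [0.4846 0.4846 0.4985 0.5009 0.5009] [0.1553 0.1557 0.2842 0.2846]
170 199 352 [[0.5001, 0.282], [0.5001, 0.1585]]
172 197 355 [[0.4985, 0.2837], [0.4985, 0.156]]
174 196 356 [[0.4969, 0.2847], [0.4969, 0.1551]]
176 196 356 [[0.4953, 0.2848], [0.4953, 0.1549]]
178 196 355 [[0.4936, 0.2849], [0.4937, 0.1556]]
180 197 355 [[0.492, 0.2842], [0.492, 0.1555]]
182 197 355 [[0.4904, 0.2844], [0.4904, 0.1554]]
184 197 355 [[0.4887, 0.2845], [0.4888, 0.1552]]
186 197 355 [[0.4871, 0.2846], [0.4871, 0.1551]]
188 197 355 [[0.4854, 0.2847], [0.4854, 0.155]]
```

Run:
```python
from h import *
a=np.load('wrist4.npz'); im,d,K,D,T=[a[k] for k in('im','d','K','D','T')]
ang=np.radians(-5.8); X=np.array([np.cos(ang),np.sin(ang)]); Y=np.array([-X[1],X[0]])
for z in(.1127,.1107): print(z,(plane([(183.9,193),(366.9,193),(230,190.2),(330,190.2)],z,K,D,T)[:,:2]@np.c_[X,Y]).round(4).tolist())
P=cloud(d,K,D,T);print('deck z',np.median(P[192:195,190:360,2],axis=1), 'cover z',np.median(P[205:250,200:250,2]))
b=np.load('scene4.npz')
```

```text
0.1127 [[0.4936, 0.2781], [0.4937, 0.1625], [0.4954, 0.2489], [0.4954, 0.1859]]
0.1107 [[0.4932, 0.2788], [0.4932, 0.1618], [0.495, 0.2492], [0.495, 0.1856]]
deck z [0.11313172 0.11329843 0.11326766] cover z 0.12923180017198455
```

>>> arm_command(series=[[[0,0.4,8],0],[[0,0.4,17],0],[[0,0.4,26],0],[[0,0.4,35],0],[[0,0.4,44],0]])

```text
time_s: 8.85
tool_pos: [0.474, 0.1712, 0.0953]
tool_rot: [180.0, 0.1, -5.8]
force: [-0.3, 0.1, -1.7]
grip_width: 0.0116
grasp_force: 40.0
```

>>> arm_command(series=[[[0,0,0.5],0],[[0,0,1],0],[[0,0,1.5],0],[[0,0,2],0],[[0,0,2.5],0]])

```text
time_s: 9.35
tool_pos: [0.4746, 0.1713, 0.0943]
tool_rot: [180.0, -0.0, -5.8]
force: [-0.6, -0.6, -1.1]
grip_width: 0.0115
grasp_force: 40.0
```

>>> arm_command(series=[[[0,0,0.6],0],[[0,0,1.2],0],[[0,0,1.8],0],[[0,0,2.4],0],[[0,0,3],0]])

```text
time_s: 9.85
tool_pos: [0.4744, 0.1713, 0.091]
tool_rot: [180.0, 0.0, -5.8]
force: [0.5, -0.2, -1.8]
grip_width: 0.0119
grasp_force: 40.0
```

>>> arm_command(series=[[[0,0,0.6],0],[[0,0,1.2],0],[[0,0,1.8],0],[[0,0,2.4],0],[[0,0,3],0]], grip_force=50)

```text
time_s: 10.35
tool_pos: [0.4744, 0.1713, 0.088]
tool_rot: [180.0, 0.0, -5.8]
force: [0.2, 0.0, -0.8]
grip_width: 0.0117
grasp_force: 50.0
```

>>> arm_command(series=[[[0,0,0.5],0],[[0,0,1],0],[[0,0,1.5],0],[[0,0,2],0],[[0,0,2],0]])

```text
time_s: 10.85
tool_pos: [0.4744, 0.1714, 0.086]
tool_rot: [-180.0, -0.0, -5.8]
force: [-0.3, -0.1, -0.9]
grip_width: 0.0116
grasp_force: 50.0
```

>>> arm_command(series=[[[0,0,0.4],0],[[0,0,0.8],0],[[0,0,1.2],0],[[0,0,1.6],0],[[0,0,2],0]])

```text
time_s: 11.35
tool_pos: [0.4748, 0.1714, 0.0844]
tool_rot: [-180.0, -0.0, -5.8]
force: [0.2, -0.2, 2.5]
grip_width: 0.0114
grasp_force: 50.0
```

>>> arm_command(series=[[[0,0,0.3],0],[[0,0,0.6],0],[[0,0,0.9],0],[[0,0,1.2],0],[[0,0,1.5],0]])

```text
time_s: 11.85
tool_pos: [0.4748, 0.1714, 0.0828]
tool_rot: [-180.0, -0.0, -5.8]
force: [-0.3, 0.2, 4.9]
grip_width: 0.0115
grasp_force: 50.0
```

>>> arm_command(series=[[[0,0,0.3],0],[[0,0,0.6],0],[[0,0,0.9],0],[[0,0,1.2],0],[[0,0,1.5],0]])

```text
time_s: 12.35
tool_pos: [0.4749, 0.1715, 0.0816]
tool_rot: [-180.0, -0.1, -5.8]
force: [-0.0, -0.1, 8.5]
grip_width: 0.0115
grasp_force: 50.0
```

>>> arm_command(series=[[[0,0,0.3],0],[[0,0,0.6],0],[[0,0,0.9],0],[[0,0,1.2],0],[[0,0,1.5],0]])

```text
time_s: 12.85
tool_pos: [0.4752, 0.1716, 0.0805]
tool_rot: [-180.0, -0.1, -5.8]
force: [-1.5, -0.3, 9.4]
grip_width: 0.0115
grasp_force: 50.0
```

>>> arm_command(series=[[[0,0,0.2],0],[[0,0,0.4],0],[[0,0,0.6],0],[[0,0,0.8],0],[[0,0,1],0]])

```text
time_s: 13.35
tool_pos: [0.4748, 0.1712, 0.0785]
tool_rot: [-180.0, -0.1, -5.8]
force: [1.6, 0.9, 2.9]
grip_width: 0.0118
grasp_force: 50.0
```

>>> arm_command(series=[[[0,0,0.2],0],[[0,0,0.4],0],[[0,0,0.6],0],[[0,0,0.8],0],[[0,0,1],0]])

```text
time_s: 13.85
tool_pos: [0.4739, 0.1712, 0.0772]
tool_rot: [180.0, 0.1, -5.8]
force: [-0.7, -0.2, -0.8]
grip_width: 0.0119
grasp_force: 50.0
```

>>> arm_command(series=[[[0,0,0.1],0],[[0,0,0.2],0],[[0,0,0.3],0],[[0,0,0.4],0],[[0,0,0.5],0]])

```text
time_s: 14.35
tool_pos: [0.4744, 0.1713, 0.077]
tool_rot: [180.0, -0.0, -5.8]
force: [-0.4, 0.3, -0.8]
grip_width: 0.012
grasp_force: 50.0
```

>>> arm_command(series=[[[0,0,0.1],0],[[0,0,0.2],0],[[0,0,0.3],0],[[0,0,0.4],0],[[0,0,0.5],0]])

```text
time_s: 14.85
tool_pos: [0.4744, 0.1712, 0.0766]
tool_rot: [180.0, 0.0, -5.8]
force: [-1.3, 0.7, -0.4]
grip_width: 0.0112
grasp_force: 50.0
```

>>> arm_command(series=[[[0,0,0.1],0],[[0,0,0.2],0],[[0,0,0.3],0],[[0,0,0.3],0],[[0,0,0.3],0]])

```text
time_s: 15.35
tool_pos: [0.4744, 0.1712, 0.0765]
tool_rot: [180.0, 0.0, -5.8]
force: [-1.7, -0.8, 4.9]
grip_width: 0.0115
grasp_force: 50.0
```

>>> arm_command(series=[[[0,0,0.1],0],[[0,0,0.2],0],[[0,0,0.2],0],[[0,0,0.2],0],[[0,0,0.2],0]])

```text
time_s: 15.85
tool_pos: [0.4744, 0.1713, 0.0766]
tool_rot: [180.0, -0.0, -5.8]
force: [-4.1, -1.7, 6.5]
grip_width: 0.0116
grasp_force: 50.0
```

>>> arm_command(series=[[[0,0,0],0],[[0,0,0],0],[[0,0,0],0],[[0,0,0],0],[[0,0,0],0]])

```text
time_s: 16.35
tool_pos: [0.4744, 0.1712, 0.0765]
tool_rot: [180.0, -0.0, -5.8]
force: [-2.5, -2.1, 7.9]
grip_width: 0.0115
grasp_force: 50.0
```

>>> arm_command(series=[[[-0.1,0.1,0.1],0],[[-0.1,0.1,0.15],0],[[-0.1,0.1,0.15],0],[[-0.1,0.1,0.15],0],[[-0.1,0.1,0.15],0]])

```text
time_s: 16.85
tool_pos: [0.4744, 0.1713, 0.0765]
tool_rot: [180.0, -0.0, -5.8]
force: [-2.7, -1.9, 7.7]
grip_width: 0.0119
grasp_force: 50.0
```

Run:
```python
from h import *
F=[]
for i in range(4):
    o=env.get_obs(); F.append(np.r_[o['force'],o['wrist_torque']]); im,d,K,D,T=cam('wrist' if i%2==0 else 'scene')
    if i==0: w=im; P=cloud(d,K,D,T)
    else: s=im if i==1 else s
print(np.mean(F,0).round(2),np.array(F)[:,2].round(1),o['tool_pos'],o['time_s'])
z=P[...,2]
# plane of cover top in hand region
ys,xs=np.where((z>.05)&(z<.068)); k=(xs>170)&(xs<390)&(ys>185)&(ys<262); Q=P[ys[k],xs[k]]
h,e=np.histogram(z[150:262,150:400],np.arange(.03,.08,.002)); print(h.tolist())
Q=Q[(Q[:,2]>.060)]
A=np.c_[Q[:,:2]-Q[:,:2].mean(0),np.ones(len(Q))]; print(len(Q),np.linalg.lstsq(A,Q[:,2],rcond=None)[0])
cv2.imwrite('pics/m5.png',np.vstack([cv2.resize(w[150:270,120:440],(760,285)),cv2.resize(s[225:345,165:365],(500,300))[:, :] if 0 else np.pad(cv2.resize(s[225:345,165:365],(500,300)),((0,0),(0,260),(0,0)))]))
```

```text
[-3.23 -1.6   7.98 -0.23  0.72  0.  ] [7.7 8.  8.8 7.5] [0.47439968 0.17122717 0.07654416] 17.0
[131, 75, 122, 119, 80, 183, 91, 159, 625, 650, 291, 714, 849, 1246, 845, 188, 2651, 6538, 271, 42, 60, 76, 58, 64]
9648 [-0.00982732  0.00083249  0.06433552]
```

View pics/m5.png

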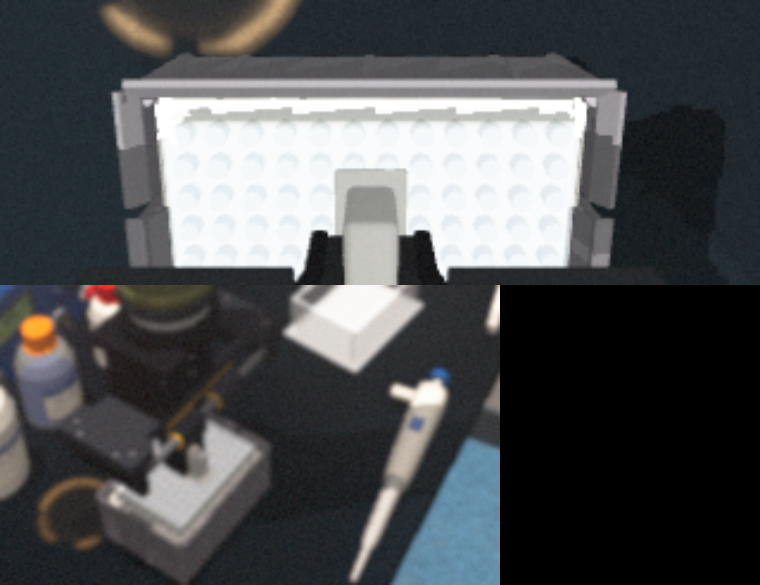

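The refill sits level with its cover top at z≈0.064, which is the home height. The deck is below the rim, with the grey clips over both ends at (140,190) and (600,190) in the picture. I'll trim the push slightly towards 10 N.

>>> arm_command(series=[[[-0.2,0,0.1],0],[[-0.2,0,0.2],0],[[-0.2,0,0.2],0],[[-0.2,0,0.2],0],[[-0.2,0,0.2],0]])

```text
time_s: 17.55
tool_pos: [0.4744, 0.1712, 0.0765]
tool_rot: [180.0, -0.0, -5.8]
force: [-3.1, -1.4, 9.8]
grip_width: 0.0117
grasp_force: 50.0
```

>>> arm_command(series=[[[0,0,0],0],[[0,0,0],0],[[0,0,0],0],[[0,0,0],0],[[0,0,0],0]])

```text
time_s: 18.05
tool_pos: [0.4744, 0.1712, 0.0765]
tool_rot: [180.0, -0.0, -5.8]
force: [-3.2, -0.6, 8.7]
grip_width: 0.0119
grasp_force: 50.0
```

>>> arm_command(series=[[[0,0,0],0],[[0,0,0],0],[[0,0,0],0],[[0,0,0],0],[[0,0,0],0]])

```text
time_s: 18.55
tool_pos: [0.4744, 0.1713, 0.0765]
tool_rot: [180.0, -0.0, -5.8]
force: [-3.3, -1.7, 9.1]
grip_width: 0.0117
grasp_force: 50.0
```

Run:
```python
from h import *
F=[]
for i in range(10): F.append(env.get_obs()['force']); viewer.read_camera('top')
m=np.mean(F,0); print(m,np.array(F)[:,2].round(1))
if 8.5<m[2]<11: print(env.sign_off())
```

```text
[-3.01872976 -1.63558793  9.01548693] [9.1 8.8 9.  9.4 8.9 8.5 9.4 8.9 9.2 8.9]
the job is handed in; nothing more can be done
None
```

The refill is home and level on the box ledge with both clips snapped over its deck; I handed the job in with the gripper still holding the fin and pressing down: 9 N at the wrist, about 10 N on the ledge with the refill's weight.

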